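# Sort the slide gauges into their docks by bar position

## Robot

A 7-joint arm with a two-finger parallel gripper is mounted at the origin on the work surface. World frame = base frame: x ahead of the robot, y to its left, z up, the work surface at z = 0. Lengths are in m, angles in rad, forces in N, time in s.
With the tool pointing down it reaches from about 0.4 to 0.85 m from the base axis. Payload 4.5 kg.
Tool frame: the origin (TCP) lies between the finger pads; the fingertips stand 11 mm ahead of it and the grasp point (between the pads) lies 8 mm behind it (r.nose_length is the distance from the TCP to the fingertips, in m); z points along the fingers, y is the line along which they close (so a half turn about z gives the same grasp; the last joint's range is limited). The gripper opens to 88 mm and grips with 3 to 60 N. Pads are 18 mm wide; open, the fingers measure 123 mm over their backs; the gripper's body (75 mm by 187 mm) begins 45 mm behind the grasp point.
Start: joints at [-1.23, 0.689, -0.195, 1.565, 0.157, 0.902, -0.215], TCP at [0.189, 0.596, 0.25] pointing down, gripper open.
Joint ranges: [-3.01, 3.01], [-0.46, 2.08], [-1.47, 1.51], [0.13, 2.56], [-1, 4.14], [0.04, 2.09], [-2.66, 2.66]. Speed limits (rad/s): [2.57, 2.57, 3.14, 3.14, 3.14, 3.14, 3.14].

## Interface

Orientations are given as a unit quaternion [x, y, z, w].
In Python, from plant import get_state, snapshot, camera_model, r gives the robot as it stands.
- The arm moves only by the shell command python3 -m inch 'ROWS' [FORCE]. ROWS is text: rows parted by semicolons, each of 7 numbers parted by spaces: the opening, from -1 (shut) to 1 (fully open), then the shift along the tool's x, y, z in m, then the turn, a rotation vector about the tool's x, y, z in rad. A call has 1 to 20 rows; each row shifts and turns the commanded pose from where the row before left it, along the tool's axes as they then stand; what a row does not reach is not made up. A row lasts 1/12 s, in which the tool goes at most 41.7 mm and 7.16 degrees, less where a joint would pass 70% of its speed; a pose out of reach is approached as far as the arm can. A call is refused whole if a number of a shift passes 0.0417 or a number of a turn 0.125, either way. A call with a gripper value outside its range is refused whole. The fingers move at their own pace and stop on an object; FORCE is the grip in N (left out, the last holds). Time passes only in rows, so rows that do not move let the fingers close. It gives the time, the measured TCP pose, the force, the opening and the grip force at its end, in the units of the state.
- get_state(): the state, without advancing time (a new reading comes with each control period).
- snapshot(name): name is "side" or "top"; returns (picture, depth): 384x512x3 uint8, red, green, blue; 384x512 float32, m along the optical axis (not along the pixel's ray), 0 where there is no reading.
- camera_model(name): a dict with "intrinsics" (3x3 intrinsics, pixels), "dist" ([k1, k2, p1, p2, k3] as OpenCV has them; the pictures are not rectified), "view" (4x4, takes a point from world to camera coordinates). Camera axes: x right, y down, z forward; pixel columns grow to the right and rows downward; lengths in m; the calibration is good to about 2 mm. A picture is of the moment at which its call begins. camera_model takes no time and is no camera call.
- r.finish_job(): hands the job in; it is judged then, once.
The state is a dict: "clock": time; "q": joint angles; "qd": joint speeds; "joint_torque": joint torques, N m; "tool_pos": TCP position; "eef_rot": TCP orientation; "contact_force": force on the tool from outside, world axes, zero at the start; "moment": the same for the moment, N m; "opening": opening from 0.0 (shut) to 1.0 (fully open); "finger_force": force on a finger pad.
Only numpy, scipy, OpenCV 4.12 (cv2) and the standard library are available. Lean on these libraries where they do the work, as an engineer would, in place of code of your own. Each camera call takes 0.05 s, during which the arm holds its last target. There are 200 camera calls.

## Task

Sort the three slide gauges: slide each one whose bar is pulled out into the deep dock, and each one whose bar is pushed in into the shallow dock, so that every block lies wholly inside its dock. Slide them flat along the bench without lifting or tipping them, leave every bar set as you found it, and leave the other things on the bench where they are.

Things in the scene. Friction and masses are not known exactly. Their poses are not given: they have to be found in the camera images.
- gauge1_mid (a point): slide gauge 1: loose plain steel block 60 mm long (x), 40 wide (y), 26 high, 0.4 to 0.65 kg, flat on the bench. Point: the block's centre, 13 mm above the bench. All faces are flat and plain but for the +x end, where a dark steel bar comes out of the middle, and the top, with a slot and a 7 mm high thumb stud. At the start +x points roughly away from the robot, within 25 degrees
- gauge1_bar (a joint): position of gauge 1's bar, m: 0 = fully in (5 mm stands out of the +x end), 0.04 = fully out (45 mm stands out). At the start a pushed-in bar reads 0 to 0.006, a pulled-out one 0.032 to 0.04. Bar 20 mm wide, 10 high, centred 13 mm above the bench; the stud moves with it, from 17 mm on the -x side of the centre to 23 mm on the +x side. Friction holds it; about 2.5 N on its end moves it
- gauge2_mid (a point): slide gauge 2: loose plain steel block 60 mm long (x), 40 wide (y), 26 high, 0.4 to 0.65 kg, flat on the bench. Point: the block's centre, 13 mm above the bench. All faces are flat and plain but for the +x end, where a dark steel bar comes out of the middle, and the top, with a slot and a 7 mm high thumb stud. At the start +x points roughly away from the robot, within 25 degrees
- gauge2_bar (a joint): position of gauge 2's bar, m: 0 = fully in (5 mm stands out of the +x end), 0.04 = fully out (45 mm stands out). At the start a pushed-in bar reads 0 to 0.006, a pulled-out one 0.032 to 0.04. Bar 20 mm wide, 10 high, centred 13 mm above the bench; the stud moves with it, from 17 mm on the -x side of the centre to 23 mm on the +x side. Friction holds it; about 2.5 N on its end moves it
- gauge3_mid (a point): slide gauge 3: loose plain steel block 60 mm long (x), 40 wide (y), 26 high, 0.4 to 0.65 kg, flat on the bench. Point: the block's centre, 13 mm above the bench. All faces are flat and plain but for the +x end, where a dark steel bar comes out of the middle, and the top, with a slot and a 7 mm high thumb stud. At the start +x points roughly away from the robot, within 25 degrees
- gauge3_bar (a joint): position of gauge 3's bar, m: 0 = fully in (5 mm stands out of the +x end), 0.04 = fully out (45 mm stands out). At the start a pushed-in bar reads 0 to 0.006, a pulled-out one 0.032 to 0.04. Bar 20 mm wide, 10 high, centred 13 mm above the bench; the stud moves with it, from 17 mm on the -x side of the centre to 23 mm on the +x side. Friction holds it; about 2.5 N on its end moves it
- deep_dock: the deep dock, for gauges with a pulled-out bar: fixed three-sided wooden frame, no floor, open towards the robot, 150 mm deep and 153 wide outside, walls 6 thick and 25 high (inside width 141, inside depth 144). Origin: middle of the open mouth, at bench height; x points from the mouth to the back wall, y across. The docks stand side by side; either may be the left one
- shallow_dock: the shallow dock, for gauges with a pushed-in bar: fixed three-sided wooden frame, no floor, open towards the robot, 100 mm deep and 153 wide outside, walls 6 thick and 25 high (inside width 141, inside depth 94). Origin: middle of the open mouth, at bench height; x points from the mouth to the back wall, y across. The docks stand side by side; either may be the left one
- collar: dark steel shaft collar lying flat, ring 42 mm across with a 22 mm bore, 14 mm high; not part of the job, origin under its middle
- nut: plain steel hexagon nut, 22 mm across, 10 mm high, near the gap between the two docks; not part of the job, origin under its middle
- parallel: plain steel block 60 x 40 x 26 mm (x, y, z) of the same size as a gauge's block but with no bar, slot or stud; not a gauge; not part of the job, origin under its middle
- bearing: steel bearing ring lying flat, 52 mm across with a 20 mm bore, 15 mm high; not part of the job, origin under its middle
- screwdriver: screwdriver lying on the bench, 180 mm long, along its x axis; not part of the job
- pliers: pliers lying on the bench, 150 mm long, along their x axis, 15 mm high; not part of the job

How it is judged:
By the outcome, as a careful person would: the job done as asked, in the order asked, and still so for the second after the job is handed in, with the robot touching nothing.
It also fails if it takes over 72 s, if anything falls off the work surface, if the arm or the gripper's body presses on something with over 40 N, if the wrist force passes 120 N, or if a joint passes its speed limit or range.

## Working session

There is one attempt and no reset: what is moved stays moved. The work goes in short steps, Python scripts to look and compute and a shell command to move; the robot and the scene stay as the last step left them, time stands still between calls to the robot, and variables do not carry over. Pictures are saved under pics/ and viewed, at most 11 in all, crops included, and the job is handed in when it is done.

```bash
ls; mkdir -p pics; python3 - <<'E'
from plant import get_state,snapshot,camera_model
import cv2,numpy as np
s=get_state();print(s['clock'],s['tool_pos'],s['eef_rot'],s['opening'])
for n in('top','side'):
    p,d=snapshot(n);cv2.imwrite(f'pics/{n}0.png',cv2.resize(p[:,:,::-1],(800,600),interpolation=cv2.INTER_CUBIC));np.save(f'pics/{n}0.npy',d)
    m=camera_model(n);print(n,m)
E
```

```text
pics
0.0 [0.1885726  0.59522901 0.248931  ] [ 1.52729445e-01  9.88267632e-01 -8.93130083e-04 -8.48029027e-05] 1.0012046681077444
top {'intrinsics': array([[401.08079273,   0.        , 250.9711525 ],
       [  0.        , 401.08079273, 187.15034192],
       [  0.        ,   0.        ,   1.        ]]), 'dist': array([-0.12213668,  0.        ,  0.        ,  0.        ,  0.        ]), 'view': array([[ 0.01311827, -0.99981591, -0.01400204,  0.02151823],
       [-0.99030114, -0.01105383, -0.13849714,  0.56008993],
       [ 0.13831687,  0.01568308, -0.99026385,  1.26617712],
       [ 0.        ,  0.        ,  0.        ,  1.        ]])}
side {'intrinsics': array([[372.26752352,   0.        , 250.23394837],
       [  0.        , 372.26752352, 192.52989646],
       [  0.        ,   0.        ,   1.        ]]), 'dist': array([-0.07377938,  0.        ,  0.        ,  0.        ,  0.        ]), 'view': array([[ 0.9966738 , -0.08115599, -0.00741868, -0.54732266],
       [-0.06270103, -0.70549794, -0.70593289,  0.0987509 ],
       [ 0.05205682,  0.70404998, -0.70823987,  0.92258093],
       [ 0.        ,  0.        ,  0.        ,  1.        ]])}
```

View pics/top0.png

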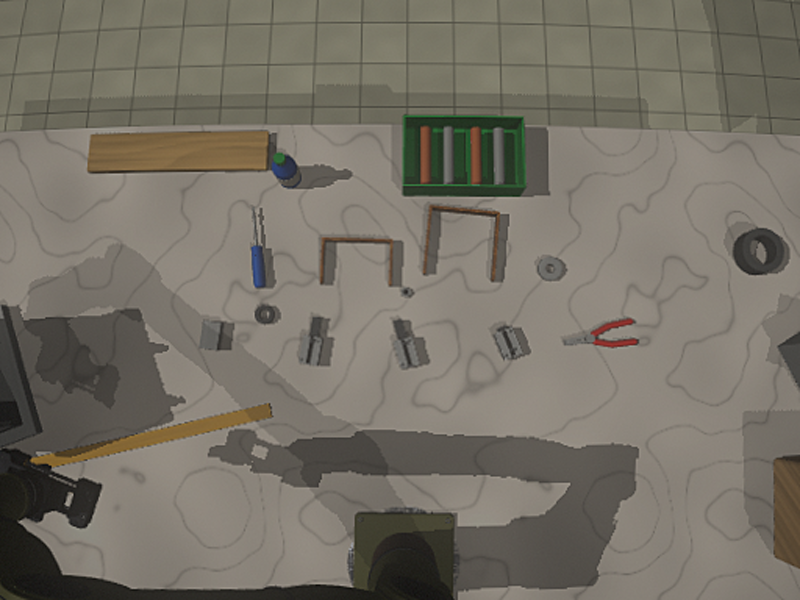

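View pics/side0.png

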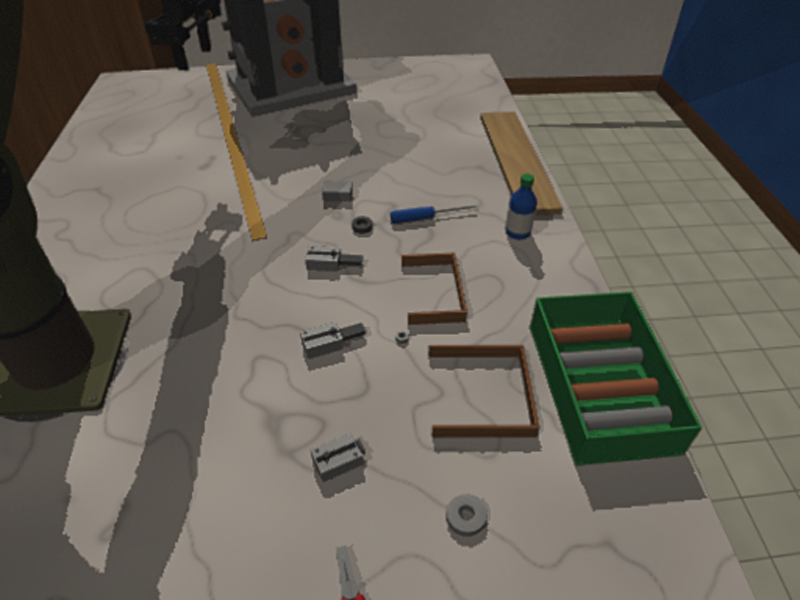

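The top view shows three gauges at about (314,345), (407,345) and (510,342). The left two look pulled out and the right one pushed in. The shallow dock is on the left (360,260) and the deep one on the right (463,243), with the nut at (407,292). I'll enlarge this area and measure it.

```bash
cat > h.py <<'E'
from plant import get_state,snapshot,camera_model
import cv2,numpy as np
def world(n,uv,z):
    m=camera_model(n);V=m['view'];R=V[:3,:3];t=V[:3,3]
    u=cv2.undistortPoints(np.float64(uv).reshape(-1,1,2),m['intrinsics'],m['dist']).reshape(-1,2)
    d=np.c_[u,np.ones(len(u))]@R; c=-R.T@t
    z=np.broadcast_to(z,len(u)); return c+d*((z-c[2])/d[:,2])[:,None]
def pix(n,P):
    m=camera_model(n);V=m['view']
    return cv2.projectPoints(np.float64(P).reshape(-1,1,3),cv2.Rodrigues(V[:3,:3])[0],V[:3,3],m['intrinsics'],m['dist'])[0].reshape(-1,2)
def crop(n,name,x0,y0,w,h,k):
    p,d=snapshot(n);c=p[y0:y0+h,x0:x0+w,::-1]
    c=cv2.resize(c,None,fx=k,fy=k,interpolation=cv2.INTER_CUBIC)
    c=cv2.convertScaleAbs(c,alpha=1.5)
    cv2.imwrite(f'pics/{name}.png',c);return p,d
E
python3 - <<'E'
from h import *
crop('top','c0',185,125,160,120,5)
E
```

```text
(no output)
```

View pics/c0.png

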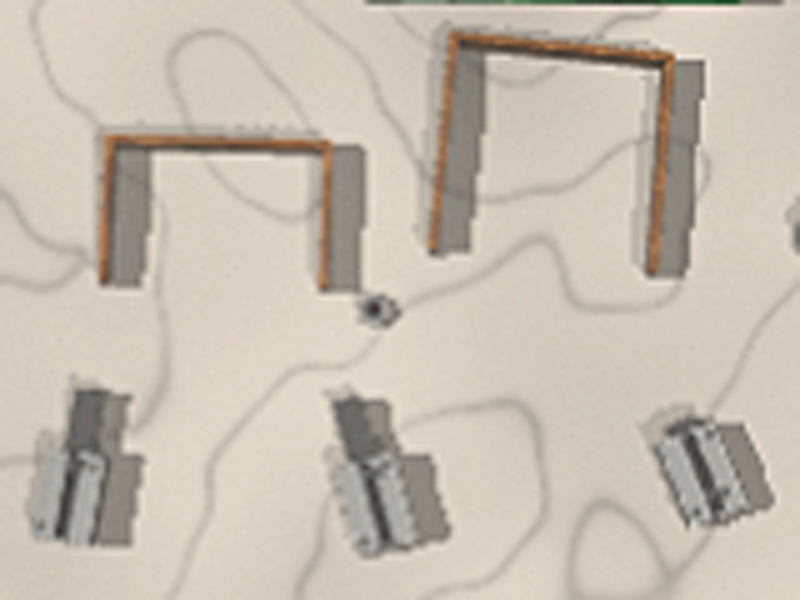

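The crop confirms it: gauges A (68,497) and B (375,505) are pulled out, and C (703,473) is pushed in. So A and B go to the deep dock on the right and C to the shallow dock on the left. I'll get metric poses from the depth of both cameras.

```bash
cat >> h.py <<'E'
def cloud(n,d):
    m=camera_model(n);V=m['view'];v,u=np.nonzero(d>0)
    q=cv2.undistortPoints(np.float64(np.c_[u,v]).reshape(-1,1,2),m['intrinsics'],m['dist']).reshape(-1,2)
    z=d[v,u];P=np.c_[q*z[:,None],z]
    return (P-V[:3,3])@V[:3,:3]
def rect(P):
    (c,s,a)=cv2.minAreaRect(np.float32(P[:,:2]*1000));
    return np.round(c,1),np.round(s,1),round(a,1)
E
cat > meas.py <<'E'
from h import *
def o(u,v): return (185+(u+.5)/5-.5,125+(v+.5)/5-.5)
W=lambda L,z:np.round(world('top',[o(*p) for p in L],z)[:,:2]*1000).astype(int).tolist()
if __name__=='__main__':
    print('shallow',W([(98,285),(105,135),(331,142),(327,291)],.025))
    print('deep',W([(431,253),(450,33),(673,57),(655,274)],.025))
    C={'A':[(45,447),(103,455),(93,545),(33,535)],'B':[(337,470),(398,455),(417,545),(368,557)],'C':[(655,448),(712,418),(750,510),(692,527)]}
    for k in C: print(k,W(C[k],.026))
    print('nut',W([(378,310)],.01))
    for n in('top','side'):
        P=cloud(n,np.load(f'pics/{n}0.npy'))
        for k in C:
            c=np.mean(W(C[k],.026),0)/1000
            Q=P[np.hypot(*(P[:,:2]-c).T)<.09]
            print(n,k,'bench z',np.median(Q[Q[:,2]<.008,2]).round(4),'block',rect(Q[(Q[:,2]>.0215)&(Q[:,2]<.0285)]),'all',rect(Q[(Q[:,2]>.012)]))
E
python3 meas.py
```

```text
shallow [[579, 183], [680, 182], [677, 31], [576, 32]]
deep [[602, -36], [753, -48], [738, -198], [590, -185]]
A [[471, 215], [466, 177], [407, 182], [413, 221]]
B [[458, 24], [469, -16], [410, -29], [402, 3]]
C [[475, -183], [495, -221], [435, -245], [424, -207]]
nut [[566, -2]]
top A bench z -0.0005 block (array([453.4, 195.5]), array([40.2, 85.9]), 79.9) all (array([459.5, 194.3]), array([40.6, 98.4]), 79.9)
top B bench z -0.0007 block (array([443.3,   2.2]), array([74.3, 39.8]), 16.5) all (array([456.1,   6. ]), array([101.9,  39.8]), 16.6)
top C bench z -0.0004 block (array([ 462.5, -212.8]), array([65. , 41.9]), 22.8) all (array([ 462.3, -212.8]), array([65.3, 41.9]), 22.7)
side A bench z 0.0006 block (array([448.5, 197.5]), array([42.5, 78. ]), 81.8) all (array([459.9, 195.6]), array([ 42.9, 101.2]), 81.8)
side B bench z 0.0004 block (array([437. ,  -2.3]), array([60.3, 43.2]), 16.3) all (array([457.3,   3.6]), array([102.7,  43.2]), 16.3)
side C bench z 0.0004 block (array([ 457. , -215.1]), array([59.6, 40.5]), 20.7) all (array([ 460.8, -214.1]), array([68.6, 40.9]), 19.7)
```

```bash
cat > go.py <<'E'
import sys,numpy as np
from scipy.spatial.transform import Rotation as R
from plant import get_state
s=get_state();x,y,z,yaw=map(float,sys.argv[1:5])  # mm, deg; yaw = direction of tool -x
T=R.from_euler('z',yaw,degrees=True)*R.from_quat([0,1,0,0])
C=R.from_quat(s['eef_rot']);p=s['tool_pos']*1000;d=np.array([x,y,z])-p
print('t',round(s['clock'],2),'pos',p.round(1),'yaw',(C*R.from_quat([0,1,0,0]).inv()).as_euler('ZYX',degrees=True).round(2),'F',s['contact_force'].round(1),'open mm',round(s['opening']*88,1))
print('turn',(C.inv()*T).as_rotvec().round(4),'shift after turn mm',T.inv().apply(d).round(1),'before turn',C.inv().apply(d).round(1))
E
python3 go.py 419 -7.6 100 16.4
```

```text
t 0.15 pos [188.6 595.4 249.1] yaw [-1.757e+01 -1.000e-02 -8.000e-02] F [ 0.4  0.4 -1.2] open mm 88.1
turn [-1.400e-03 -3.000e-04 -5.929e-01] shift after turn mm [ -50.8 -643.5  149.1] before turn [-401.7 -505.1  149.8]
```

```bash
python3 -m inch '1 0 0 0 0 0 -0.1186;1 0 0 0 0 0 -0.1186;1 0 0 0 0 0 -0.1186;1 0 0 0 0 0 -0.1186;1 0 0 0 0 0 -0.1186;1 -0.002 -0.02 0 0 0 0;1 -0.003 -0.035 0.005 0 0 0;1 -0.003 -0.04 0.005 0 0 0;1 -0.003 -0.04 0.005 0 0 0;1 -0.004 -0.04 0.01 0 0 0;1 -0.004 -0.04 0.01 0 0 0;1 -0.004 -0.04 0.01 0 0 0;1 -0.004 -0.04 0.01 0 0 0;1 -0.004 -0.04 0.01 0 0 0;1 -0.004 -0.04 0.01 0 0 0;1 -0.004 -0.04 0.01 0 0 0;1 -0.004 -0.04 0.01 0 0 0;1 -0.004 -0.04 0.01 0 0 0;1 -0.004 -0.04 0.01 0 0 0;1 -0.004 -0.04 0.01 0 0 0'; python3 go.py 419 -7.6 60 16.4
```

```text
clock: 1.82
tool_pos: [0.4044, 0.0581, 0.1242]
eef_rot: [-0.143, 0.99, 0.0, 0.0]
contact_force: [0.3, 0.1, 0.3]
opening: 1.001
finger_force: 0.0
t 1.82 pos [404.4  58.1 124.2] yaw [ 1.644e+01 -1.000e-02  1.000e-02] F [0.3 0.1 0.3] open mm 88.1
turn [0.0002 0.0002 0.0006] shift after turn mm [  4.5 -67.2  64.2] before turn [  4.6 -67.2  64.2]
```

```bash
python3 -m inch '1 0.002 -0.03 0.02 0 0 0;1 0.001 -0.025 0.02 0 0 0;1 0.001 -0.012 0.024 0 0 0;1 0 0 0 0 0 0;1 0 0 0 0 0 0'; python3 go.py 419 -7.6 14.5 16.4
```

```text
clock: 2.23
tool_pos: [0.4189, 0.0015, 0.077]
eef_rot: [-0.143, 0.99, -0.001, -0.0]
contact_force: [0.3, 0.6, 0.5]
opening: 0.999
finger_force: 0.0
t 2.23 pos [418.9   1.5  77. ] yaw [16.39  0.03 -0.12] F [0.3 0.6 0.5] open mm 87.9
turn [-0.0022 -0.0004 -0.0001] shift after turn mm [ 2.5 -8.8 62.5] before turn [ 2.5 -8.7 62.5]
```

```bash
python3 -m inch '1 0.0012 -0.0044 0.013 0 0 0;1 0.0013 -0.0044 0.013 0 0 0;1 0 0 0.013 0 0 0;1 0 0 0.012 0 0 0;1 0 0 0.009 0 0 0;1 0 0 0 0 0 0;1 0 0 0 0 0 0'; python3 go.py 419 -7.6 14.5 16.4
```

```text
clock: 2.82
tool_pos: [0.4169, -0.0037, 0.0363]
eef_rot: [-0.143, 0.99, -0.002, -0.005]
contact_force: [0.5, 0.6, 0.1]
opening: 1.007
finger_force: 0.0
t 2.82 pos [416.9  -3.7  36.3] yaw [16.5   0.66 -0.14] F [0.5 0.6 0.1] open mm 88.6
turn [-0.0025 -0.0114  0.0017] shift after turn mm [-0.9 -4.3 21.8] before turn [-1.1 -4.3 21.8]
```

```bash
python3 -c "
from plant import get_state
s=get_state();print(s['q'].round(3),s['qd'].round(3))"; python3 -m inch '1 0 0 0.005 0 0 0;1 0 0 0.005 0 0 0;1 0 0 0 0 0 0'; python3 go.py 419 -7.6 14.5 16.4;python3 -c "
from plant import get_state
s=get_state();print(s['q'].round(3),s['qd'].round(3))"
```

```text
[ 0.067  0.908 -0.279  2.302  1.739  0.227  0.005] [-0.016 -0.016  0.028 -0.     0.008 -0.01  -0.009]
clock: 3.07
tool_pos: [0.417, -0.0047, 0.0255]
eef_rot: [-0.143, 0.99, -0.003, -0.005]
contact_force: [-0.6, 0.8, -0.3]
opening: 1.0
finger_force: 0.0
t 3.07 pos [417.   -4.7  25.5] yaw [16.46  0.67 -0.23] F [-0.6  0.8 -0.3] open mm 88.0
turn [-0.0041 -0.0117  0.001 ] shift after turn mm [-1.1 -3.3 11. ] before turn [-1.2 -3.3 11. ]
[ 0.094  0.938 -0.321  2.3    1.792  0.27  -0.045] [-0.006 -0.011  0.016  0.004 -0.026 -0.03   0.03 ]
```

```bash
python3 -m inch '1 -0.0003 -0.0011 0.003 -0.001 -0.003 0;1 -0.0003 -0.0011 0.003 -0.001 -0.003 0;1 -0.0003 -0.0011 0.003 -0.001 -0.003 0;1 0 0 0.001 -0.001 -0.003 0;1 0 0 0 0 0 0'; python3 go.py 419 -7.6 14.5 16.4;python3 -c "
from h import *
crop('side','g1',170,150,120,90,6)"
```

```text
clock: 3.48
tool_pos: [0.4184, -0.0082, 0.0154]
eef_rot: [-0.143, 0.99, 0.0, -0.0]
contact_force: [-0.1, 0.3, -0.6]
opening: 1.002
finger_force: 0.0
t 3.48 pos [418.4  -8.2  15.4] yaw [1.639e+01 1.000e-02 3.000e-02] F [-0.1  0.3 -0.6] open mm 88.2
turn [ 0.0005 -0.0001 -0.0001] shift after turn mm [-0.8  0.4  0.9] before turn [-0.8  0.4  0.9]
```

View pics/g1.png

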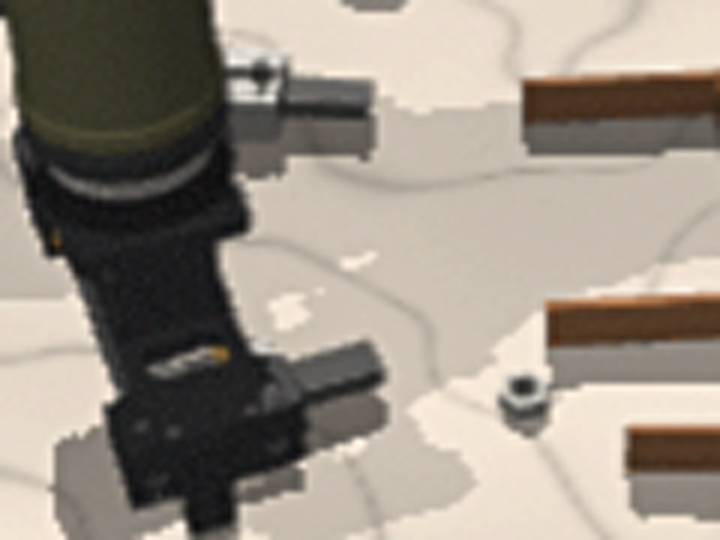

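The gripper straddles gauge B, with the bar sticking out at (335,375) and the nut at (523,392). Now I'll close it.

```bash
python3 -m inch '-1 0 0 0 0 0 0;-1 0 0 0 0 0 0;-1 0 0 0 0 0 0;-1 0 0 0 0 0 0;-1 0 0 0 0 0 0;-1 0 0 0 0 0 0;-1 0 0 0 0 0 0;-1 0 0 0 0 0 0' 15; python3 go.py 600 -120 15.4 -4.8
```

```text
clock: 4.2
tool_pos: [0.4186, -0.0075, 0.0158]
eef_rot: [-0.143, 0.99, 0.0, 0.0]
contact_force: [-0.3, 0.9, 0.8]
opening: 0.451
finger_force: 15.0
t 4.2 pos [418.6  -7.5  15.8] yaw [16.46 -0.02  0.04] F [-0.3  0.9  0.8] open mm 39.7
turn [8.00e-04 2.00e-04 3.71e-01] shift after turn mm [-190.2  -96.9    0.4] before turn [-142.1 -159.3    0.4]
```

```bash
python3 -m inch '-1 -0.005 0 0 0 0 0.03;-1 -0.005 0 0 0 0 0.05;-1 -0.005 0 0 0 0 0.06;-1 -0.005 0 0 0 0 0.06;-1 -0.005 0 0 0 0 0.06;-1 -0.005 0 0 0 0 0.06;-1 0 0 0 0 0 0.05;-1 0 0 0 0 0 0' ; python3 go.py 494 -128 15.8 -4.8
```

```text
clock: 4.87
tool_pos: [0.4485, -0.0023, 0.0158]
eef_rot: [0.042, 0.999, 0.001, 0.0]
contact_force: [0.1, 1.2, 0.1]
opening: 0.453
finger_force: 15.0
t 4.87 pos [448.5  -2.3  15.8] yaw [-4.81 -0.05  0.06] F [0.1 1.2 0.1] open mm 39.8
turn [ 0.001   0.0008 -0.0002] shift after turn mm [ -55.9 -121.5    0. ] before turn [-5.590e+01 -1.214e+02 -1.000e-01]
```

```bash
python3 -m inch '-1 0 -0.006 0 0 0 0;-1 0 -0.012 0 0 0 0;-1 0 -0.014 0 0 0 0;-1 0 -0.014 0 0 0 0;-1 -0.002 -0.014 0 0 0 0;-1 -0.005 -0.014 0 0 0 0;-1 -0.009 -0.014 0 0 0 0;-1 -0.010 -0.014 0 0 0 0;-1 -0.010 -0.012 0 0 0 0;-1 -0.010 -0.0075 0 0 0 0;-1 -0.010 0 0 0 0 0;-1 0 0 0 0 0 0;-1 0 0 0 0 0 0' ; python3 go.py 635.2 -139.9 15.8 -4.8
```

```text
clock: 5.95
tool_pos: [0.4899, -0.1293, 0.0158]
eef_rot: [0.044, 0.999, -0.003, -0.001]
contact_force: [0.1, -3.0, 4.7]
opening: 0.457
finger_force: 15.0
t 5.95 pos [ 489.9 -129.3   15.8] yaw [-5.05  0.11 -0.32] F [ 0.1 -3.   4.7] open mm 40.2
turn [-0.0056 -0.0019 -0.0043] shift after turn mm [-145.6    1.6   -0. ] before turn [-145.6    2.3   -0.3]
```

```bash
python3 -m inch '-1 -0.004 0.001 0 -0.003 -0.002 -0.002;-1 -0.008 0.001 0 -0.003 0 -0.002;-1 -0.01 0 0 0 0 0;-1 -0.012 0 0 0 0 0;-1 -0.012 0 0 0 0 0;-1 -0.012 0 0 0 0 0;-1 -0.01 0 0 0 0 0;-1 0 0 0 0 0 0;-1 0 0 0 0 0 0' ; python3 go.py 635.2 -139.9 15.8 -4.8;python3 -c "
from h import *
crop('top','g2',215,115,120,90,6)"
```

```text
clock: 6.7
tool_pos: [0.5591, -0.1297, 0.0157]
eef_rot: [0.04, 0.999, 0.002, 0.001]
contact_force: [1.4, -2.5, 1.1]
opening: 0.451
finger_force: 15.0
t 6.7 pos [ 559.1 -129.7   15.7] yaw [-4.6  -0.1   0.21] F [ 1.4 -2.5  1.1] open mm 39.7
turn [0.0037 0.0017 0.0035] shift after turn mm [-76.7  -3.8  -0.1] before turn [-76.7  -4.1   0.1]
```

View pics/g2.png

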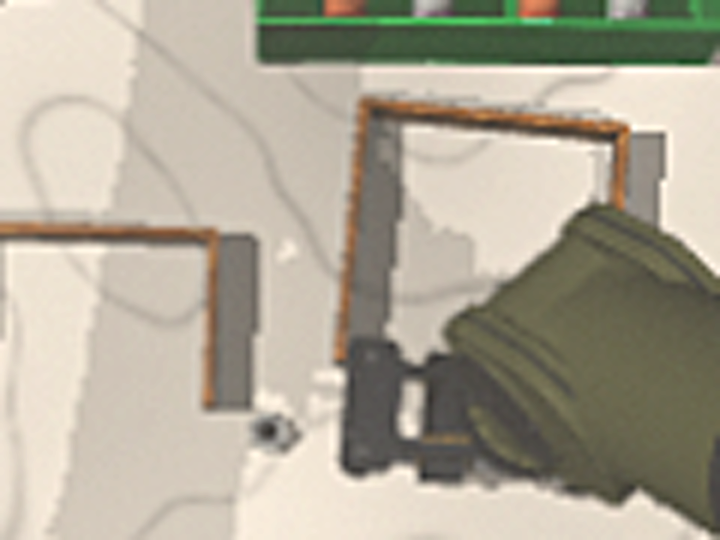

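The top view shows the arm hiding gauge B at the deep dock's mouth. The nut (273,430) hasn't moved. Contact forces are low, so I'll carry on.

```bash
python3 -m inch '-1 -0.005 -0.001 0 0 0 0.003;-1 -0.008 -0.001 0 0 0 0;-1 -0.01 -0.001 0 0 0 0;-1 -0.01 -0.001 0 0 0 0;-1 -0.01 0 0 0 0 0;-1 -0.01 0 0 0 0 0;-1 -0.01 0 0 0 0 0;-1 -0.008 0 0 0 0 0;-1 -0.005 0 0 0 0 0;-1 0 0 0 0 0 0;-1 0 0 0 0 0 0' ; python3 go.py 635.2 -139.9 15.8 -4.8;python3 -c "
from h import *
crop('side','g3',210,195,150,110,5)"
```

```text
clock: 7.67
tool_pos: [0.6338, -0.1379, 0.0157]
eef_rot: [0.041, 0.999, 0.003, 0.0]
contact_force: [-1.5, -0.2, 4.0]
opening: 0.453
finger_force: 15.0
t 7.67 pos [ 633.8 -137.9   15.7] yaw [-4.69  0.01  0.31] F [-1.5 -0.2  4. ] open mm 39.9
turn [ 0.0054 -0.0001  0.002 ] shift after turn mm [-1.6 -1.8 -0.1] before turn [-1.6 -1.8 -0.1]
```

View pics/g3.png

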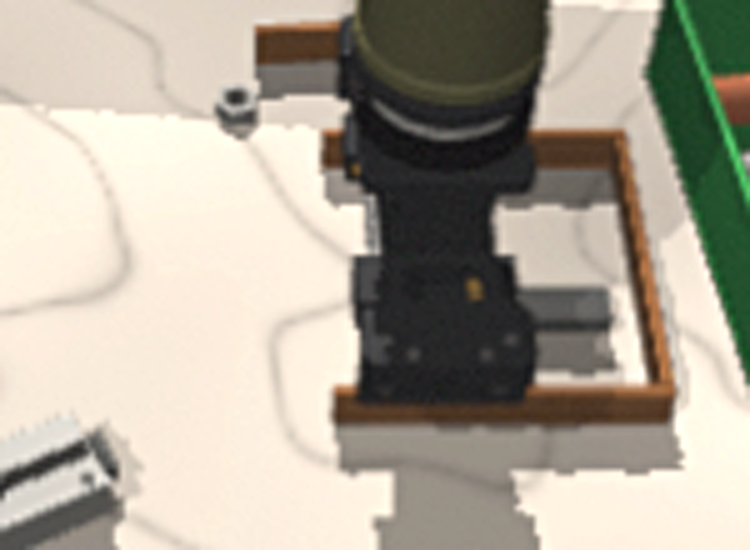

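The side view shows B inside the deep dock. Its bar end at (610,310) is clear of the back wall at (645,300). Releasing.

```bash
python3 -m inch '0.04 0 0 0 0 0 0;0.04 0 0 0 0 0 0;0.04 0 0 0 0 0 0;0.04 0 0 0 0 0 0;0.04 0 0 0 0 0 0;0.04 0 0 0 0 0 0'; python3 go.py 633 -138 100 -4.8
```

```text
clock: 8.22
tool_pos: [0.6346, -0.1379, 0.0158]
eef_rot: [0.041, 0.999, 0.003, 0.001]
contact_force: [-0.2, 0.0, -1.0]
opening: 0.519
finger_force: 0.0
t 8.22 pos [ 634.6 -137.9   15.8] yaw [-4.71 -0.08  0.33] F [-0.2  0.  -1. ] open mm 45.7
turn [0.0057 0.0014 0.0016] shift after turn mm [  1.6  -0.2 -84.2] before turn [  1.5   0.3 -84.2]
```

```bash
python3 -m inch '0.04 0 0 -0.003 0 0 0;0.04 0 0 -0.006 0 0 0;0.04 0 0 -0.01 0 0 0;0.04 0 0 -0.016 0 0 0;0.04 0 0 -0.02 0 0 0;0.04 0 0 -0.02 0 0 0;0.04 0 0 -0.02 0 0 0;1 0 0 0 0 0 0'; python3 go.py 419.7 201.5 100 -8.5;python3 -c "
from h import *
p,d=snapshot('top');cv2.imwrite('pics/after1.png',p[:,:,::-1])"
```

```text
clock: 8.88
tool_pos: [0.6375, -0.1381, 0.1167]
eef_rot: [0.041, 0.999, 0.003, 0.005]
contact_force: [0.7, 1.0, 0.1]
opening: 0.573
finger_force: 0.0
t 8.88 pos [ 637.5 -138.1  116.7] yaw [-4.72 -0.57  0.35] F [0.7 1.  0.1] open mm 50.4
turn [0.0065 0.0098 0.066 ] shift after turn mm [265.6 303.7  16.7] before turn [245.2 320.4  16.3]
```

```bash
python3 -m inch '1 0.01 0.01 0 0.003 0.005 0.033;1 0.02 0.022 0 0.003 0.005 0.033;1 0.021 0.025 0 0 0 0;1 0.021 0.025 0 0 0 0;1 0.021 0.025 0 0 0 0;1 0.021 0.025 0 0 0 0;1 0.021 0.025 0 0 0 0;1 0.021 0.025 0 0 0 0;1 0.021 0.025 0 0 0 0;1 0.021 0.025 0 0 0 0;1 0.021 0.025 0 0 0 0;1 0.02 0.022 0 0 0 0;1 0.015 0.015 0 0 0 0;1 0.01 0.01 0 0 0 0;1 0 0 0 0 0 0;1 0 0 0 0 0 0'; python3 go.py 419.7 201.5 60 -8.5;python3 -c "
from h import *
crop('top','g4',185,115,160,120,5)"
```

```text
clock: 10.27
tool_pos: [0.4165, 0.2, 0.1129]
eef_rot: [0.073, 0.997, -0.0, -0.004]
contact_force: [-0.5, -0.5, -0.5]
opening: 1.001
finger_force: 0.0
t 10.27 pos [416.5 200.  112.9] yaw [-8.39  0.51 -0.08] F [-0.5 -0.5 -0.5] open mm 88.1
turn [-0.0015 -0.0088  0.002 ] shift after turn mm [-3.   2.  52.9] before turn [-3.4  2.  52.9]
```

View pics/g4.png

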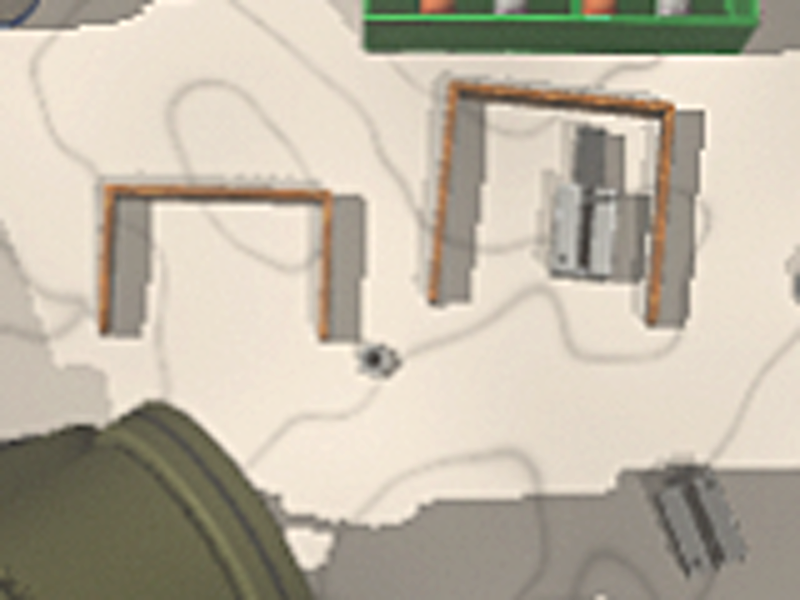

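The view shows B fully inside the deep dock with its bar still out (552–615, 125–280). The nut (378,360) and C are unmoved. Now I'll descend on A.

```bash
python3 -m inch '1 -0.001 0.001 0.01 0 -0.004 0.002;1 0 0.001 0.01 0 -0.005 0;1 0 0 0.01 0 0 0;1 0 0 0.01 0 0 0;1 0 0 0.01 0 0 0;1 0 0 0.01 0 0 0;1 0 0 0.01 0 0 0;1 0 0 0.01 0 0 0;1 0 0 0.008 0 0 0;1 0 0 0.005 0 0 0;1 0 0 0 0 0 0;1 0 0 0 0 0 0'; python3 go.py 417.7 201.8 15.5 -8.5
```

```text
clock: 11.32
tool_pos: [0.4186, 0.2004, 0.0197]
eef_rot: [0.076, 0.997, -0.001, 0.0]
contact_force: [0.5, -0.6, 0.4]
opening: 0.999
finger_force: 0.0
t 11.32 pos [418.6 200.4  19.7] yaw [-8.71 -0.04 -0.11] F [ 0.5 -0.6  0.4] open mm 87.9
turn [-0.002   0.0006 -0.0036] shift after turn mm [1.1 1.2 4.2] before turn [1.1 1.2 4.2]
```

```bash
python3 -m inch '1 0.001 0.001 0.002 0 0 -0.003;1 0 0 0.002 0 0 0;-1 0 0 0 0 0 0;-1 0 0 0 0 0 0;-1 0 0 0 0 0 0;-1 0 0 0 0 0 0;-1 0 0 0 0 0 0;-1 0 0 0 0 0 0;-1 0 0 0 0 0 0;-1 0 0 0 0 0 0;-1 0 0 0 0 0 0' 15; python3 go.py 500 -75 15.5 -4.8
```

```text
clock: 12.23
tool_pos: [0.417, 0.203, 0.016]
eef_rot: [0.073, 0.997, -0.0, 0.0]
contact_force: [-0.2, 0.6, 0.8]
opening: 0.452
finger_force: 15.0
t 12.23 pos [417. 203.  16.] yaw [-8.43 -0.02 -0.03] F [-0.2  0.6  0.8] open mm 39.8
turn [-0.0006  0.0003 -0.0633] shift after turn mm [-106.  -270.1    0.5] before turn [-122.8 -262.8    0.7]
```

```bash
python3 -m inch '-1 -0.001 -0.006 0 0 0 -0.01;-1 -0.002 -0.012 0 0 0 -0.018;-1 -0.002 -0.016 0 0 0 -0.018;-1 -0.002 -0.018 0 0 0 -0.017;-1 -0.002 -0.018 0 0 0 0;-1 -0.002 -0.018 0 0 0 0;-1 -0.002 -0.018 0 0 0 0;-1 -0.002 -0.018 0 0 0 0;-1 -0.002 -0.018 0 0 0 0;-1 -0.002 -0.018 0 0 0 0;-1 -0.002 -0.018 0 0 0 0;-1 -0.002 -0.018 0 0 0 0;-1 -0.002 -0.018 0 0 0 0;-1 -0.002 -0.018 0 0 0 0;-1 -0.002 -0.016 0 0 0 0;-1 -0.002 -0.01 0 0 0 0;-1 0 0 0 0 0 0;-1 0 0 0 0 0 0'; python3 go.py 493.7 -73.8 15.8 -4.8
```

```text
clock: 13.73
tool_pos: [0.4244, -0.0575, 0.016]
eef_rot: [0.043, 0.999, -0.001, 0.0]
contact_force: [0.6, -0.6, -3.9]
opening: 0.453
finger_force: 15.0
t 13.73 pos [424.4 -57.5  16. ] yaw [-4.91 -0.03 -0.11] F [ 0.6 -0.6 -3.9] open mm 39.8
turn [-0.0019  0.0004 -0.0019] shift after turn mm [-70.4 -10.5   0.2] before turn [-70.4 -10.4   0.2]
```

```bash
python3 -m inch '-1 -0.005 -0.004 0 0 0 -0.002;-1 -0.009 -0.004 0 0 0 0;-1 -0.012 -0.003 0 0 0 0;-1 -0.012 0 0 0 0 0;-1 -0.012 0 0 0 0 0;-1 -0.01 0 0 0 0 0;-1 -0.008 0 0 0 0 0;-1 0 0 0 0 0 0;-1 0 0 0 0 0 0'; python3 go.py 610.3 -83.6 15.8 -4.8
```

```text
clock: 14.48
tool_pos: [0.4731, -0.0717, 0.0154]
eef_rot: [0.041, 0.999, -0.002, 0.006]
contact_force: [-3.5, 0.4, 7.0]
opening: 0.453
finger_force: 15.0
t 14.48 pos [473.1 -71.7  15.4] yaw [-4.64 -0.65 -0.23] F [-3.5  0.4  7. ] open mm 39.8
turn [-0.0039  0.0113  0.0027] shift after turn mm [-137.7   -0.4   -0.4] before turn [-137.7   -0.7    1.2]
```

```bash
python3 -m inch '-1 -0.003 0 0 -0.001 0.004 0.001;-1 -0.005 0 -0.0003 -0.001 0.004 0.001;-1 -0.008 0 0 -0.001 0.003 0;-1 -0.008 0 0 0 0 0;-1 -0.008 0 0 0 0 0;-1 -0.008 0 0 0 0 0;-1 -0.008 0 0 0 0 0;-1 -0.008 0 0 0 0 0;-1 -0.006 0 0 0 0 0;-1 0 0 0 0 0 0;-1 0 0 0 0 0 0'; python3 go.py 610.3 -83.6 15.8 -4.8
```

```text
clock: 15.4
tool_pos: [0.5368, -0.0774, 0.0155]
eef_rot: [0.042, 0.999, -0.001, 0.002]
contact_force: [0.7, 0.8, -0.6]
opening: 0.453
finger_force: 15.0
t 15.4 pos [536.8 -77.4  15.5] yaw [-4.77 -0.19 -0.06] F [ 0.7  0.8 -0.6] open mm 39.8
turn [-0.001   0.0033  0.0005] shift after turn mm [-73.8  -0.   -0.3] before turn [-73.8  -0.1  -0.1]
```

```bash
python3 -m inch '-1 -0.004 0 0 0 0.003 0;-1 -0.007 0 0 0 0 0;-1 -0.009 0 0 0 0 0;-1 -0.009 0 0 0 0 0;-1 -0.009 0 0 0 0 0;-1 -0.009 0 0 0 0 0;-1 -0.009 0 0 0 0 0;-1 -0.008 0 0 0 0 0;-1 -0.006 0 0 0 0 0;-1 -0.003 0 0 0 0 0;-1 0 0 0 0 0 0;-1 0 0 0 0 0 0'; python3 go.py 610.3 -83.6 15.8 -4.8;python3 -c "
from h import *
crop('side','g5',210,195,150,110,5)"
```

```text
clock: 16.4
tool_pos: [0.6085, -0.0845, 0.0155]
eef_rot: [0.042, 0.999, -0.001, -0.001]
contact_force: [-2.5, 0.7, 4.7]
opening: 0.453
finger_force: 15.0
t 16.4 pos [608.5 -84.5  15.5] yaw [-4.82  0.1  -0.14] F [-2.5  0.7  4.7] open mm 39.9
turn [-0.0025 -0.0017 -0.0004] shift after turn mm [-1.7  1.1 -0.3] before turn [-1.7  1.1 -0.3]
```

View pics/g5.png

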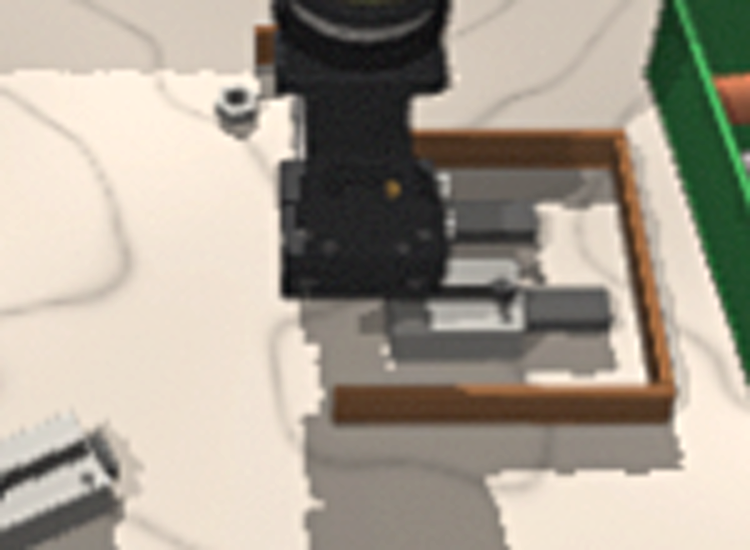

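A lies beside B with both bars clear of the back wall: A's bar end is at (535,220) and B's at (610,310). I'll release A, back off, then nudge it further in from behind.

```bash
python3 -m inch '0.02 0 0 0 0 0 0;0.02 0 0 0 0 0 0;0.02 0 0 0 0 0 0;0.02 0 0 0 0 0 0;0.02 0 0 0 0 0 0;0.02 0 0 -0.004 0 0 0;0.02 0 0 -0.008 0 0 0;0.02 0 0 -0.015 0 0 0;0.02 0 0 -0.02 0 0 0;0.02 0 0 -0.02 0 0 0;-1 0.01 0 0 0 0 0;-1 0.02 0 0 0 0 0;-1 0.02 0 0 0 0 0;-1 0.01 0 0 0 0 0;-1 0 0 0 0 0 0;-1 0 0 0 0 0 0;-1 0 0 0 0 0 0'; python3 go.py 548.8 -79 15.8 -4.8;python3 - <<'E'
from h import *
p,d=crop('top','g6',185,115,160,120,5)
E
```

```text
clock: 17.87
tool_pos: [0.5505, -0.0793, 0.0834]
eef_rot: [0.042, 0.999, -0.001, 0.0]
contact_force: [-0.1, 0.4, -0.2]
opening: 0.01
finger_force: 0.0
t 17.87 pos [550.5 -79.3  83.4] yaw [-4.84 -0.05 -0.11] F [-0.1  0.4 -0.2] open mm 0.9
turn [-0.0019  0.001  -0.0007] shift after turn mm [ 1.7  0.2 67.6] before turn [ 1.8  0.3 67.6]
```

View pics/g6.png

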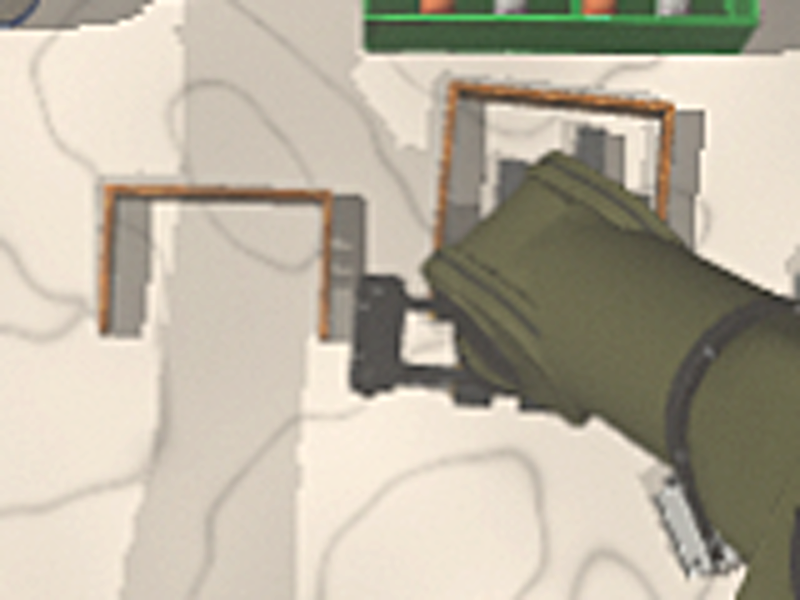

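The view shows A's bar at (510,178) and B's at (600,150) inside the deep dock. The closed gripper is behind A, so I'll lower it and nudge A in.

```bash
python3 -m inch '-1 0 0 0.012 0 0 0;-1 0 0 0.015 0 0 0;-1 0 0 0.015 0 0 0;-1 0 0 0.013 0 0 0;-1 0 0 0.008 0 0 0;-1 0 0 0.003 0 0 0;-1 -0.006 0 0 0 0 0;-1 -0.009 0 0 0 0 0;-1 -0.009 0 0 0 0 0;-1 -0.006 0 0 0 0 0;-1 -0.004 0 0 0 0 0;-1 -0.004 0 0 0 0 0;-1 -0.004 0 0 0 0 0;-1 -0.004 0 0 0 0 0;-1 -0.004 0 0 0 0 0;-1 -0.003 0 0 0 0 0;-1 0 0 0 0 0 0;-1 0 0 0 0 0 0'; python3 go.py 603.3 -83.5 17 -4.8
```

```text
clock: 19.42
tool_pos: [0.6022, -0.084, 0.0163]
eef_rot: [0.042, 0.999, -0.001, -0.0]
contact_force: [-1.0, 0.4, -1.1]
opening: 0.007
finger_force: 0.4
t 19.42 pos [602.2 -84.   16.3] yaw [-4.83  0.03 -0.11] F [-1.   0.4 -1.1] open mm 0.6
turn [-0.0019 -0.0005 -0.0005] shift after turn mm [-1.   0.6 -0.7] before turn [-1.   0.6 -0.7]
```

```bash
python3 -m inch '-1 0.006 0 0 0 0 0;-1 0.01 0 0 0 0 0;-1 0.01 0 -0.006 0 0 0;-1 0 0 -0.015 0 0 0;-1 0 0 -0.02 0 0 0;-1 0 0 -0.02 0 0 0;-1 0 0 -0.02 0 0 0;1 0 0 0 0 0 0'; python3 go.py 443 -219.5 90 21.5
```

```text
clock: 20.08
tool_pos: [0.5784, -0.0811, 0.1011]
eef_rot: [0.042, 0.999, -0.001, 0.003]
contact_force: [0.4, -0.4, 0.8]
opening: 0.057
finger_force: 0.0
t 20.08 pos [578.4 -81.1 101.1] yaw [-4.82 -0.33 -0.07] F [ 0.4 -0.4  0.8] open mm 5.0
turn [-0.0025  0.0054 -0.4594] shift after turn mm [176.7 -79.2  11.1] before turn [ 123.3 -149.3   10.5]
```

```bash
python3 -m inch '1 0.006 -0.008 0 0 0.003 0;1 0.012 -0.014 0 0 0.002 0;1 0.015 -0.018 0 0 0 0;1 0.015 -0.019 0 0 0 0;1 0.015 -0.019 0 0 0 0;1 0.015 -0.019 0 0 0 0;1 0.015 -0.018 0 0 0 0;1 0.015 -0.017 0 0 0 0;1 0.010 -0.012 0 0 0 0;1 0.005 -0.005 0 0 0 0;1 0 0 0 0 0 -0.06;1 0 0 0 0 0 -0.08;1 0 0 0 0 0 -0.08;1 0 0 0 0 0 -0.08;1 0 0 0 0 0 -0.08;1 0 0 0 0 0 -0.079;1 0 0 0 0 0 0;1 0 0 0 0 0 0'; python3 go.py 443 -219.5 15.8 21.5; python3 - <<'E'
from h import *
p,d=crop('top','g7',185,115,160,120,5)
E
```

```text
clock: 21.58
tool_pos: [0.4405, -0.2194, 0.098]
eef_rot: [-0.185, 0.983, 0.0, -0.004]
contact_force: [0.1, -0.2, 0.3]
opening: 1.003
finger_force: 0.0
t 21.58 pos [ 440.5 -219.4   98. ] yaw [21.37  0.4   0.12] F [ 0.1 -0.2  0.3] open mm 88.2
turn [ 0.0021 -0.007  -0.0022] shift after turn mm [-2.3 -1.1 82.2] before turn [-2.8 -1.2 82.2]
```

View pics/g7.png

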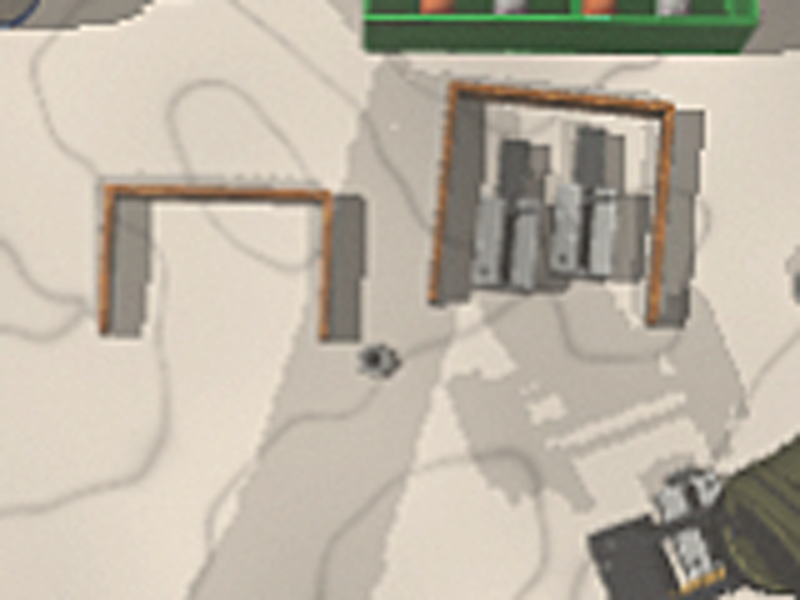

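Both A (475–540, rear edge at 288) and B lie inside the deep dock, whose mouth line is at about 310, and the nut is unmoved. Descending on C.

```bash
python3 -m inch '1 -0.001 -0.001 0.01 0.001 -0.004 -0.002;1 -0.001 0 0.01 0.001 -0.003 0;1 0 0 0.01 0 0 0;1 0 0 0.01 0 0 0;1 0 0 0.01 0 0 0;1 0 0 0.01 0 0 0;1 0 0 0.009 0 0 0;1 0 0 0.007 0 0 0;1 0 0 0.004 0 0 0;1 0 0 0.002 0 0 0;1 0 0 0 0 0 0;1 0 0 0 0 0 0'; python3 go.py 443 -219.5 15.8 21.5
```

```text
clock: 22.63
tool_pos: [0.443, -0.2199, 0.0167]
eef_rot: [-0.187, 0.982, -0.001, 0.0]
contact_force: [0.8, 0.3, 0.8]
opening: 0.999
finger_force: 0.0
t 22.63 pos [ 443.  -219.9   16.7] yaw [ 2.158e+01 -2.000e-02 -6.000e-02] F [0.8 0.3 0.8] open mm 88.0
turn [-0.0011  0.0003  0.0013] shift after turn mm [-0.1  0.4  0.9] before turn [-0.1  0.4  0.9]
```

```bash
python3 -m inch '-1 0 0 0.0005 0 0 0;-1 0 0 0 0 0 0;-1 0 0 0 0 0 0;-1 0 0 0 0 0 0;-1 0 0 0 0 0 0;-1 0 0 0 0 0 0;-1 0 0 0 0 0 0;-1 0 0 0 0 0 0;-1 0 0 0 0 0 0.04;-1 0 0 0 0 0 0.06;-1 0 0 0 0 0 0.06;-1 0 0 0 0 0 0.06;-1 0 0 0 0 0 0.06;-1 0 0 0 0 0 0.06;-1 0 0 0 0 0 0.05;-1 0 0 0 0 0 0;-1 0 0 0 0 0 0' 15; python3 go.py 445 107 16 -0.8
```

```text
clock: 24.05
tool_pos: [0.4432, -0.2197, 0.016]
eef_rot: [0.006, 1.0, -0.0, 0.001]
contact_force: [0.8, -0.0, -0.9]
opening: 0.453
finger_force: 15.0
t 24.05 pos [ 443.2 -219.7   16. ] yaw [-0.65 -0.06 -0.03] F [ 0.8 -0.  -0.9] open mm 39.8
turn [-0.0005  0.001   0.0027] shift after turn mm [  2.8 326.7   0. ] before turn [ 1.900e+00  3.267e+02 -1.000e-01]
```

```bash
python3 -m inch '-1 0 0.008 0 0 0 0;-1 0 0.014 0 0 0 0;-1 0 0.018 0 0 0 0;-1 0 0.02 0 0 0 0;-1 0 0.02 0 0 0 0;-1 0 0.02 0 0 0 0;-1 0 0.02 0 0 0 0;-1 0 0.02 0 0 0 0;-1 0 0.02 0 0 0 0;-1 0 0.02 0 0 0 0;-1 0 0.02 0 0 0 0;-1 0 0.02 0 0 0 0;-1 0 0.02 0 0 0 0;-1 0 0.02 0 0 0 0;-1 0 0.02 0 0 0 0;-1 0 0.02 0 0 0 0;-1 0 0.016 0 0 0 0;-1 0 0.008 0 0 0 0;-1 0 0 0 0 0 0;-1 0 0 0 0 0 0'; python3 go.py 604.5 107 16 -0.8
```

```text
clock: 25.72
tool_pos: [0.4474, 0.1057, 0.0161]
eef_rot: [0.005, 1.0, 0.001, 0.001]
contact_force: [-0.2, 4.2, 3.3]
opening: 0.457
finger_force: 15.0
t 25.72 pos [447.4 105.7  16.1] yaw [-0.61 -0.06  0.16] F [-0.2  4.2  3.3] open mm 40.2
turn [0.0028 0.0011 0.0034] shift after turn mm [-1.571e+02  3.400e+00  1.000e-01] before turn [-157.1    2.9    0.2]
```

```bash
python3 -m inch '-1 -0.004 0.001 0 0.001 0 0.003;-1 -0.007 0.001 0 0.001 0 0;-1 -0.01 0.001 0 0 0 0;-1 -0.01 0 0 0 0 0;-1 -0.01 0 0 0 0 0;-1 -0.01 0 0 0 0 0;-1 -0.01 0 0 0 0 0;-1 -0.01 0 0 0 0 0;-1 -0.01 0 0 0 0 0;-1 -0.01 0 0 0 0 0;-1 -0.01 0 0 0 0 0;-1 -0.01 0 0 0 0 0;-1 -0.01 0 0 0 0 0;-1 -0.01 0 0 0 0 0;-1 -0.01 0 0 0 0 0;-1 -0.008 0 0 0 0 0;-1 -0.005 0 0 0 0 0;-1 -0.003 0 0 0 0 0;-1 0 0 0 0 0 0;-1 0 0 0 0 0 0'; python3 go.py 604.5 107 16 -0.8
```

```text
clock: 27.38
tool_pos: [0.6024, 0.1031, 0.016]
eef_rot: [0.008, 1.0, -0.002, -0.001]
contact_force: [-4.2, 0.5, 7.9]
opening: 0.452
finger_force: 15.0
t 27.38 pos [602.4 103.1  16. ] yaw [-0.95  0.16 -0.23] F [-4.2  0.5  7.9] open mm 39.8
turn [-0.0039 -0.0028 -0.0025] shift after turn mm [-2.   3.9  0. ] before turn [-2.   3.9  0. ]
```

```bash
python3 -m inch '0.1 0 0 0 0 0 0;0.1 0 0 0 0 0 0;0.1 0 0 0 0 0 0;0.1 0 0 0 0 0 0;0.1 0 0 0 0 0 0;0.1 0 0 -0.004 0 0 0;0.1 0 0 -0.008 0 0 0;0.1 0 0 -0.015 0 0 0;0.1 0 0 -0.02 0 0 0;0.1 0 0 -0.02 0 0 0;0.1 0 0 -0.02 0 0 0;0.1 0.01 0.01 -0.02 0 0 0;0.1 0.02 0.02 0 0 0 0;0.1 0.02 0.025 0 0 0 0;0.1 0.02 0.03 0 0 0 0;0.1 0.02 0.03 0 0 0 0;0.1 0.02 0.03 0 0 0 0;0.1 0.02 0.03 0 0 0 0;0.1 0 0 0 0 0 0;0.1 0 0 0 0 0 0'; python3 -c "
from h import *
crop('top','g8',185,115,160,120,5)"
```

```text
clock: 29.05
tool_pos: [0.4755, 0.285, 0.1241]
eef_rot: [0.005, 1.0, -0.0, 0.001]
contact_force: [0.8, -0.4, 0.8]
opening: 0.552
finger_force: 0.0
```

View pics/g8.png

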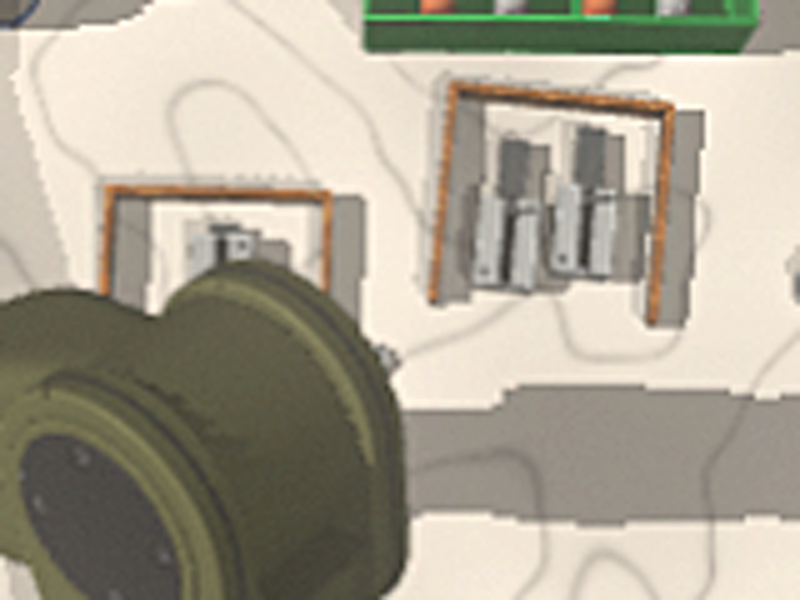

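A and B sit in the deep dock with their bars out, and C's front end is at (225,235) inside the shallow dock. The arm hides C's rear, so I'll check that numerically with the side camera's depth.

```bash
python3 - <<'E'
from h import *
p,d=snapshot('side');P=cloud('side',d)
for k,c,o,yaw in(('A',(.635,-.086),(.596,-.1105),-4.8),('B',(.653,-.14),(.596,-.1105),-4.8),('C',(.617,.103),(.5775,.1075),-.8)):
    Q=P[(np.abs(P[:,1]-c[1])<.026)&(np.abs(P[:,0]-c[0])<.08)&(P[:,2]<.05)]
    a=np.radians(yaw);L=(Q[:,:2]-o)@np.array([[np.cos(a),-np.sin(a)],[np.sin(a),np.cos(a)]])*1000
    for n,m in(('block',(Q[:,2]>.0225)&(Q[:,2]<.036)),('all',Q[:,2]>.012)):
        print(k,n,m.sum(),'depth range',np.percentile(L[m,0],[1,99]).round(1),'y',np.percentile(L[m,1],[1,99]).round(1))
E
```

```text
A block 353 depth range [16.6 75.3] y [ 6.6 45.2]
A all 556 depth range [ 16.5 114.4] y [ 5.8 44.8]
B block 388 depth range [29.9 86.7] y [-45.4  -5.5]
B all 627 depth range [ 29.4 127.9] y [-45.4  -5.7]
C block 281 depth range [ 11.  102.2] y [-26.8  18.2]
C all 369 depth range [ 10.8 101.9] y [-26.7  16.9]
```

```bash
python3 -c "
from plant import r
print(r.finish_job())"
```

```text
the job is handed in; nothing more can be done
None
```

The job is handed in at about 29 s of the 72 s: both gauges with pulled-out bars lie in the deep dock and the pushed-in one in the shallow dock, each at least 10 mm inside the mouth by the side camera, with the bars and the other bench objects not seen to have moved.

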